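# Find the spacer's blind hole on the test pin and hold it hole up

## Robot

A 6-joint arm with a two-finger parallel gripper is mounted at the origin on a cart in front of the work surface, level with it; the furniture and walls round the work are solid. World frame = base frame: x ahead of the robot, y to its left, z up, the work surface at z = 0. Lengths are in mm, angles in rad, forces in N, time in s.
With the tool pointing down it reaches from about 350 to 875 mm from the base axis. Payload 4.2 kg.
Tool frame: the origin (TCP) lies midway between the tips of the shut fingers; the grasp point (between the pads) lies 19 mm behind it; x points along the fingers, y is the direction in which the jaws open and shut, and the axes are right-handed (so a half turn about x gives the same grasp; the last joint's range is limited). The gripper opens to 85 mm and grips with 20 to 120 N. Pads are 22 mm wide; open, the fingers measure 114 mm over their backs; the gripper's body (76 mm by 85 mm) begins 54 mm behind the grasp point. The pads swing forward as they close: fully open they stand 13 mm farther back than shut.
Start: joints at [-1.038, 0.385, 0.008, 0, -1.194, -0.259], TCP at [169.011, -601.693, 231.312] pointing down, gripper open.
Joint ranges: [-3.14, 3.14], [-1.21, 2.06], [-1.07, 1.41], [-3.16, 2.05], [-2.99, -0.16], [-3.1, 3.1]. Speed limits (rad/s): [2.79, 2.79, 3.14, 3.14, 3.14, 3.14].

## Interface

Orientations are given as a unit quaternion [x, y, z, w].
In Python, from bench import readout, imaging, arm gives the robot as it stands.
- The arm moves only by the tool arm_command, never from a script. Its argument "increments" is a list of rows, each a list of 3 entries, a list of its own where there are three numbers: the turn, a rotation vector about the world's x, y, z in degrees, then the shift along the world's x, y, z in mm, then the closure, from 0 (fully open) to 1 (shut). In form: [[[ax, ay, az], [tx, ty, tz], fingers], ...]. A call has exactly 5 rows; each row is the pose to reach, as a shift and turn from the pose measured when the call began; what a row does not reach only later rows make up. A row lasts 1/10 s, in which the tool goes at most 50 mm and 8.59 degrees, less where a joint would pass 70% of its speed; a pose out of reach is approached as far as the arm can. A call with a gripper value outside its range is refused whole. The fingers move at their own pace and stop on an object; the grip force is fixed at half the most. Time passes only in rows, so rows that repeat a pose let the fingers close, or fill a call up. It gives the time, the measured TCP pose, the force and the opening at its end, in the units of the state.
- readout.read_state(): the state, without advancing time (a new reading comes with each control period).
- imaging.get_image(name): name is "side" or "top" or "wrist"; returns (picture, depth): 384x512x3 uint8, blue, green, red; 384x512 float32, mm along the optical axis (not along the pixel's ray), 0 where there is no reading.
- imaging.camera_info(name): a dict with "vfov" (degrees; the focal length in pixels is half the picture's height over the tangent of half this angle, whatever the lens; pixels are square), "cx", "cy" (the principal point, pixels), "D" ([k1, k2, p1, p2, k3] as OpenCV has them; the pictures are not rectified), "eye" and "rotation" of the camera in the world; the wrist camera has in their place "T_tool_cam" (4x4, takes a point from camera to tool coordinates, whose origin is the TCP and whose axes are the tool frame's). Camera axes: x right, y down, z forward; pixel columns grow to the right and rows downward; lengths in mm; the calibration is good to about 2 mm. A picture is of the moment at which its call begins: read the wrist's pose just before it. camera_info takes no time and is no camera call.
- arm.job_done(): hands the job in, once; it reports no verdict.
The state is a dict: "clock": time; "joints": joint angles; "joint_vel": joint speeds; "joint_efforts": joint torques, N m; "position": TCP position; "ee_rot": TCP orientation; "contact_force": force on the tool from outside, world axes, zero at the start; "wrist_torque": the same for the moment, N m; "gripper_width": finger opening in mm.
Only numpy, scipy, OpenCV 4.12 (cv2) and the standard library are available. Lean on these libraries where they do the work, as an engineer would, in place of code of your own. Each camera call takes 0.05 s, during which the arm holds its last target. There are 200 camera calls.

## Task

The square aluminium spacer lying on the bench has a deep blind hole in one end and a shallow recess that looks just like it in the other: slide the spacer onto the test stand's horizontal pin to find the deep hole, and push on until the pin meets the bottom of the deep hole. Then draw it off the pin, turn it so that the deep hole points straight up, and finish while still gripping it like that, at rest and in the air about 20 cm above the bench, touching nothing but the gripper. Do not disturb the other things on the bench.

Things in the scene. Friction and masses are not known exactly. Their poses are not given: they have to be found in the camera images.
- spacer: loose square aluminium spacer, 34 x 34 x 70 mm, about 0.18 kg, lying on a long side on the bench, turned any way. Origin: centre of its underside as it lies (its middle is 17 mm up its z). x runs along its length, out of the end with the deep hole: round, blind, 20 mm across, 36 mm deep, centred. The other end has a like recess only 6 mm deep. Grip it across its 34 mm width
- bore_mouth (a point): centre of the deep hole's mouth, on the spacer's end face: 35 mm along +x from the spacer's middle, 17 mm above its underside. Axes as the spacer
- bore_floor (a point): centre of the flat bottom of the deep hole, 36 mm inside the mouth. Axes as the spacer
- test_stand: rigid fixed stand. Dark base plate 74 x 64 x 10 mm; upright aluminium block, x 0 to +24 mm, 34 mm wide, top 98 mm up. A level steel pin, 10 mm thick, round tip, sticks out 50 mm from the block along the stand's -x (roughly towards the robot), axis 75 mm above the bench; collar at its root 20 mm across, 4 mm thick. Origin: centre of the base's underside
- pin_tip (a point): the free end of the pin: 50 mm along -x of the stand, 75 mm above the bench. Axes as the stand; a part is slid on along the stand's +x
- label_roll: white roll of labels lying flat, 59 mm across, 30 mm high; bystander, leave alone. Origin: centre of its underside
- tape_roll: brown roll of adhesive tape lying flat, 87 mm across, 18 mm high; bystander, leave alone. Origin: centre of its underside
- loupe: small black loupe standing upright, 39 mm across, 37 mm high; bystander, leave alone. Origin: centre of its underside
- plug_gauge: thin steel plug gauge lying flat, 13 x 91 x 11 mm; bystander, leave alone. Origin: centre of its underside
Not all that is in view belongs to the job. There is more than one size of the spacer; the one meant has the size given above.

How it is judged:
By the outcome, as a careful person would: the job done as asked, in the order asked, and still so for the second after the job is handed in, while the arm keeps its last pose, push and grip.
It also fails if it takes over 58 s, if anything falls off the work surface, if the arm or the gripper's body presses on something with over 40 N, if the wrist force passes 120 N, or if a joint passes its speed limit or range.

## Working session

There is one attempt and no reset: what is moved stays moved. The work goes in short steps, Python scripts to look and compute and a tool call to move; the robot and the scene stay as the last step left them, time stands still between calls to the robot, and variables do not carry over. Pictures are saved under pics/ and viewed, about 8 in all and at most 12, crops included, and the job is handed in when it is done.

Besides the shell and the picture viewer there is one more tool, called after "Emit:" as name([rows], argument=value, ...), one row to a line, values as JSON. arm_command: Moves the arm, as the interface text tells. Its arguments: {"type":"object","properties":{"increments":{"type":"array","items":{"type":"array"}}},"required":["increments"]}

```bash
ls; mkdir -p pics
python3 - <<'E'
from bench import readout, imaging, arm
import cv2
s=readout.read_state(); print(s)
for n in ("top","side","wrist"):
    p,d=imaging.get_image(n); cv2.imwrite(f"pics/{n}0.png",p)
    import numpy as np; np.save(f"pics/{n}0.npy",d); print(n,imaging.camera_info(n))
t=cv2.imread("pics/top0.png")
E
```

```text
pics
{'clock': 0.0, 'joints': array([-1.03840438e+00,  3.85588090e-01,  6.62540581e-03, -5.23139632e-04,
       -1.19397836e+00, -2.58622110e-01]), 'joint_vel': array([ 1.53777486e-03,  3.59540319e-04, -6.46708765e-05, -3.93199426e-05,
        9.73681732e-04, -1.78201308e-03]), 'joint_efforts': array([ 1.87809615e-03, -3.92289484e+01,  1.88402510e+01,  4.18630645e+00,
       -4.58584007e-03, -4.93878943e-06]), 'position': array([ 168.85941117, -601.15494873,  230.19879014]), 'ee_rot': array([-0.09565663,  0.70063481,  0.09718857,  0.7003678 ]), 'contact_force': array([-1.1045417 ,  0.53282689,  1.1126954 ]), 'wrist_torque': array([ 0.01988553,  0.01433331, -0.00655762]), 'gripper_width': 85.16357995963097}
top {'vfov': 56.84342827528379, 'cx': 256.59619629461633, 'cy': 188.38194542374262, 'D': array([-0.04567203,  0.        ,  0.        ,  0.        ,  0.        ]), 'eye': array([ 330.84616187, -110.2579662 ,  992.42362328]), 'rotation': array([ 0.72904909, -0.67599995,  0.07509386, -0.07663164])}
side {'vfov': 50.231447138322245, 'cx': 253.36706091799022, 'cy': 188.7566030811401, 'D': array([-0.04607391,  0.        ,  0.        ,  0.        ,  0.        ]), 'eye': array([ 329.65700105, -985.98913323,  557.3589869 ]), 'rotation': array([ 0.85119757, -0.10548073,  0.05583863, -0.51109544])}
wrist {'vfov': 61.12333242428688, 'cx': 255.7579403222324, 'cy': 187.78560946239884, 'D': array([-0.08005941,  0.        ,  0.        ,  0.        ,  0.        ]), 'T_tool_cam': array([[ 8.29501263e-04, -3.18550707e-01,  9.47905459e-01,
        -1.41070536e+02],
       [ 9.99999532e-01, -2.07156533e-04, -9.44704693e-04,
         9.26135653e-01],
       [ 4.97301156e-04,  9.47905799e-01,  3.18550386e-01,
        -8.11718043e+01],
       [ 0.00000000e+00,  0.00000000e+00,  0.00000000e+00,
         1.00000000e+00]])}
```

View pics/top0.png

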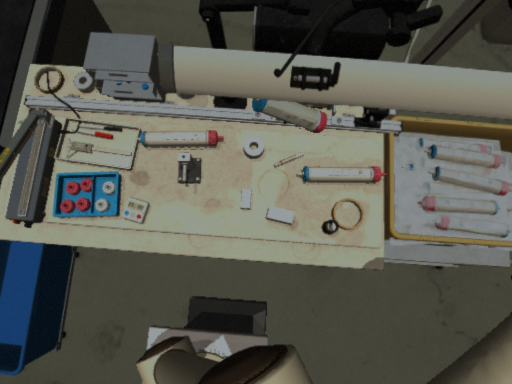

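View pics/side0.png

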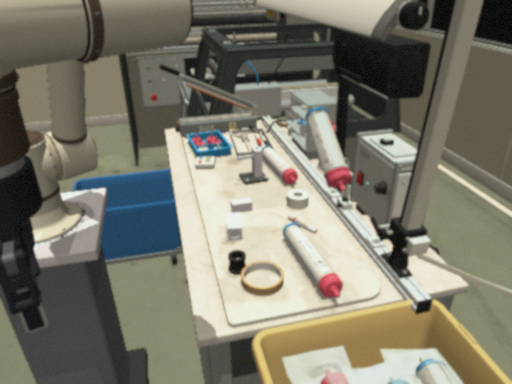

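The top view shows the stand at (190,168) and two candidate spacers, at (246,199) and (280,215). The label roll is at (254,147), the gauge at (289,159), the tape at (346,214) and the loupe at (330,227). Next I measure these.

```bash
cat > h.py <<'E'
import numpy as np, cv2
from scipy.spatial.transform import Rotation as R
from bench import readout, imaging, arm
def cam(n, st=None):
    c=imaging.camera_info(n); f=192/np.tan(np.radians(c["vfov"])/2)
    K=np.array([[f,0,c["cx"]],[0,f,c["cy"]],[0,0,1]]); D=np.array(c["D"])
    if n=="wrist":
        T=np.eye(4); T[:3,:3]=R.from_quat(st["ee_rot"]).as_matrix(); T[:3,3]=st["position"]
        T=T@c["T_tool_cam"]; return K,D,T[:3,:3],T[:3,3]
    return K,D,R.from_quat(c["rotation"]).as_matrix(),np.array(c["eye"])
def rays(C,uv):
    K,D,Rm,e=C; p=cv2.undistortPoints(np.float64(uv).reshape(-1,1,2),K,D).reshape(-1,2)
    return np.c_[p,np.ones(len(p))]@Rm.T
def plane(C,uv,z):
    r=rays(C,uv); return C[3]+r*((z-C[3][2])/r[:,2])[:,None]
def proj(C,P):
    K,D,Rm,e=C; q=(np.float64(P).reshape(-1,3)-e)@Rm
    return cv2.projectPoints(q,np.zeros(3),np.zeros(3),K,D)[0].reshape(-1,2)
def cloud(C,d):
    v,u=np.mgrid[0:384,0:512]; r=rays(C,np.c_[u.ravel(),v.ravel()])
    P=C[3]+r*d.ravel()[:,None]; P[d.ravel()<=0]=np.nan
    return P.reshape(384,512,3)
E
python3 - <<'E'
from h import *
C=cam("top"); d=np.load("pics/top0.npy"); im=cv2.imread("pics/top0.png")
P=cloud(C,d)
print("bench z",np.nanmedian(P[190:210,190:235,2]))
z=P[...,2]
z=np.where(np.isnan(z),-999,z)
m=((z>7)&(z<130)).astype(np.uint8); m[:, :150]=0; m[:140]=0; m[245:]=0; m[:,375:]=0
n,l,s,c=cv2.connectedComponentsWithStats(m)
for i in range(1,n):
    if s[i,4]<15: continue
    q=P[l==i]; zt=np.percentile(q[:,2],90)
    top=q[q[:,2]>zt-8]; r=cv2.minAreaRect(np.float32(top[:,:2]))
    print(c[i].round(),s[i],"ztop",zt.round(1),"rect",np.round(r[0],1),np.round(r[1],1),round(r[2],1))
cv2.imwrite("pics/c1.png",cv2.resize(im[140:240,170:370],None,fx=4,fy=4,interpolation=cv2.INTER_CUBIC))
E
```

```text
bench z 0.013257312119833387
[182. 142.] [150 140  68   6 368] ztop 39.4 rect [659.9 119.5] [  8.9 188.6] 4.1
[253. 148.] [244 140  20  19 284] ztop 32.0 rect [658.7 -82.5] [47.6 54.3] 4.3
[188. 168.] [177 153  24  30 619] ztop 97.4 rect [596.2  98.5] [22.5 34. ] 6.5
[289. 159.] [274 152  30  15 102] ztop 13.1 rect [ 639.2 -185.3] [11.4 91.2] 28.2
[338. 174.] [ 297  166   78   16 1030] ztop 45.2 rect [ 601.6 -326.5] [ 32.6 198.6] 4.2
[246. 199.] [241 189  10  21 183] ztop 27.8 rect [511.2 -71.6] [53.3 25.1] 3.6
[342. 218.] [323 198  42  37 397] ztop 37.0 rect [ 449.8 -309.9] [35.1 35.5] 5.9
[280. 215.] [267 206  27  19 349] ztop 36.4 rect [ 472.7 -170.1] [69.5 34.5] 80.3
```

View pics/c1.png

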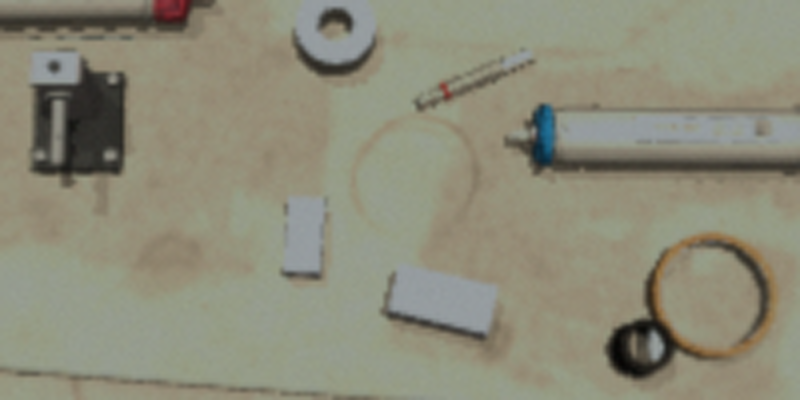

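Run:
```python
from h import *
np.set_printoptions(suppress=True,linewidth=200)
C=cam("top"); P=cloud(C,np.load("pics/top0.npy"))
# pin + block in top depth
Q=P[150:190,170:210].reshape(-1,3); Q=Q[~np.isnan(Q[:,0])]
pin=Q[(Q[:,2]>68)&(Q[:,2]<86)&(Q[:,0]<575)]
print("pin pts",len(pin)); print(pin[np.argsort(pin[:,0])].round(1)[::3])
base=Q[(Q[:,2]>5)&(Q[:,2]<14)]; print("base",cv2.minAreaRect(np.float32(base[:,:2])))
S=cam("side"); Ps=cloud(S,np.load("pics/side0.npy"))
Q=Ps.reshape(-1,3)
sel=(abs(Q[:,0]-596)<60)&(abs(Q[:,1]-90)<60)
p2=Q[sel&(Q[:,2]>66)&(Q[:,2]<85)&(Q[:,0]<576)]; print("side pin"); print(p2[np.argsort(p2[:,0])].round(1)[::3])
t=np.radians(80.3); a=np.array([np.cos(t),np.sin(t)]); c=np.array([472.7,-170.1])
L=(Ps[...,:2]-c)@a; W=(Ps[...,:2]-c)@np.array([-a[1],a[0]])
m=(abs(L)<60)&(abs(W)<25)&(Ps[...,2]>3)&(Ps[...,2]<45)
vs,us=np.where(m); print(us.min(),us.max(),vs.min(),vs.max())
top=m&(Ps[...,2]>28)
print("side top rect",cv2.minAreaRect(np.float32(Ps[top][:,:2])),np.median(Ps[top][:,2]))
u0,v0=proj(S,[c[0]-35*a[0],c[1]-35*a[1],17])[0].astype(int);print(u0,v0)
print(L[v0-9:v0+10,u0-9:u0+10].round(0))
im=cv2.imread("pics/side0.png")
print(im[v0-9:v0+10,u0-9:u0+10].mean(2).round())
```

```text
pin pts 54
[[536.2  96.2  74.6]
 [537.9  98.4  78.2]
 [539.8  92.2  83.6]
 [541.   90.5  79.1]
 [543.5  93.5  79.1]
 [546.   99.2  78.7]
 [547.8  95.9  83.1]
 [548.9  91.2  80.3]
 [551.7  94.5  79.2]
 [553.8  94.3  81.5]
 [557.   97.8  79. ]
 [557.9  93.   76.9]
 [560.   95.6  78.5]
 [562.7  93.   79.5]
 [566.   93.8  77.5]
 [569.   94.4  76.5]
 [571.4  94.4  78. ]
 [574.1  94.7  78.1]]
base ((591.9724731445312, 93.23841094970703), (88.24659729003906, 74.97286224365234), 6.1810760498046875)
side pin
[[536.8  92.2  73.7]
 [538.8  88.1  72.1]
 [542.5  91.   73.6]
 [543.4  96.2  68.1]
 [546.4  95.1  77.8]
 [548.8  92.4  75.4]
 [552.2  94.3  74.2]
 [555.1  93.4  77.5]
 [558.   93.5  73.9]
 [560.4  90.6  78. ]
 [563.4  90.9  74.4]
 [564.1  93.6  79.5]
 [567.3  94.3  78.9]
 [570.5  95.4  74.9]
 [573.9  96.8  77.1]]
227 241 212 238
side top rect ((473.7117919921875, -170.6372833251953), (75.26549530029297, 33.24273681640625), 79.5113296508789) 32.81680614596223
234 233
[[ 37.  37. -18. -17. -16. -18. -19. -20. -21. -21. -19. -23. -19. -18. -22. -20. -21.  34.  33.]
 [ 32.  30. -23. -20. -21
[... 2902 characters left out ...]
0. 180. 205.]
 [204. 187. 164. 142. 131. 134. 139. 142. 136. 139. 145. 149. 153. 152. 143. 137. 147. 181. 202.]
 [200. 189. 166. 145. 131. 135. 143. 152. 155. 159. 161. 166. 160. 146. 138. 135. 147. 179. 202.]
 [201. 187. 174. 149. 134. 130. 141. 151. 155. 159. 161. 159. 150. 141. 137. 137. 152. 179. 204.]
 [196. 189. 174. 151. 139. 139. 141. 142. 149. 152. 153. 152. 150. 150. 151. 154. 172. 195. 213.]
 [195. 183. 175. 163. 154. 152. 153. 154. 162. 162. 166. 171. 176. 176. 185. 190. 201. 212. 214.]
 [191. 182. 179. 173. 172. 169. 168. 167. 171. 178. 185. 192. 193. 198. 203. 213. 218. 219. 220.]
 [188. 183. 186. 186. 184. 182. 178. 180. 178. 188. 196. 204. 204. 206. 214. 220. 223. 222. 220.]]
```

```bash
cat > st.py <<'E'
from h import *
np.set_printoptions(suppress=True,precision=2)
def show():
    s=readout.read_state(); M=R.from_quat(s["ee_rot"]).as_matrix()
    print(round(s["clock"],2),"pos",s["position"],"x",M[:,0],"y",M[:,1],"z",M[:,2],"\nyaw_z",np.degrees(np.arctan2(M[1,2],M[0,2])).round(2),"F",s["contact_force"],"T",s["wrist_torque"],"w",s["gripper_width"],"j",s["joints"])
    return s,M
E
python3 - <<'E'
from st import *
s,M=show()
for yaw in (80,-100):
    t=np.radians(yaw); z=np.array([np.cos(t),np.sin(t),0]); x=np.array([0,0,-1.]); y=np.cross(z,x)
    G=np.c_[x,y,z]; print(yaw,"rotvec deg",np.degrees(R.from_matrix(G@M.T).as_rotvec()), "shift",np.array([473,-170.3,150])-s["position"])
E
```

```text
0.15 pos [ 168.89 -601.29  230.48] x [-0.  0. -1.] y [-0.27  0.96  0.  ] z [ 0.96  0.27 -0.  ] 
yaw_z 15.68 F [-0.28  0.17  0.05] T [-0.    0.03 -0.02] w 85.22763191181333 j [-1.04  0.39  0.01 -0.   -1.19 -0.26]
80 rotvec deg [-0.06 -0.08 64.32] shift [304.11 430.99 -80.48]
-100 rotvec deg [  -0.09    0.07 -115.68] shift [304.11 430.99 -80.48]
```

Emit:
arm_command([
  [[0, 0, 8], [30, 43, 0], 0],
  [[0, 0, 16], [60, 86, 0], 0],
  [[0, 0, 24], [90, 128, 0], 0],
  [[0, 0, 32], [118, 168, 0], 0],
  [[0, 0, 40], [146, 208, 0], 0],
])

```text
clock: 0.65
position: [313.0, -395.1, 230.3]
ee_rot: [-0.331, 0.625, 0.332, 0.624]
contact_force: [0.7, -0.0, 0.2]
gripper_width: 85.6
```

```bash
python3 -c "
from st import *
s,M=show(); print(np.array([473,-170.3,150])-s['position'])"
```

```text
0.65 pos [ 312.98 -395.11  230.31] x [-0.  0. -1.] y [-0.83  0.56  0.  ] z [ 0.56  0.83 -0.  ] 
yaw_z 55.98 F [ 0.71 -0.05  0.16] T [-0.07 -0.14 -0.01] w 85.60325421744336 j [-0.58  0.18 -0.28 -0.   -1.11 -0.02]
[160.02 224.81 -80.31]
```

Emit:
arm_command([
  [[0, 0, 5], [29, 41, 0], 0],
  [[0, 0, 10], [58, 82, 0], 0],
  [[0, 0, 15], [87, 123, 0], 0],
  [[0, 0, 20], [116, 164, -10], 0],
  [[0, 0, 24], [145, 204, -20], 0],
])

```text
clock: 1.15
position: [456.5, -192.3, 211.3]
ee_rot: [-0.455, 0.541, 0.456, 0.541]
contact_force: [0.9, -0.5, 0.0]
gripper_width: 85.3
```

Emit:
arm_command([
  [[0, 0, 0], [8, 10, -15], 0],
  [[0, 0, 0], [15, 21, -35], 0],
  [[0, 0, 0], [15, 21, -60], 0],
  [[0, 0, 0], [15, 21, -60], 0],
  [[0, 0, 0], [15, 21, -60], 0],
])

```text
clock: 1.65
position: [471.5, -171.5, 151.4]
ee_rot: [-0.455, 0.541, 0.456, 0.54]
contact_force: [-0.3, -0.5, 1.0]
gripper_width: 85.0
```

Run:
```python
from st import *
s,M=show()
p,d=imaging.get_image("wrist"); cv2.imwrite("pics/w1.png",p)
C=cam("wrist",s); P=cloud(C,d); z=np.nan_to_num(P[...,2],nan=-99)
near=(np.hypot(P[...,0]-473,P[...,1]+170)<60)
m=(z>28)&(z<42)&near
n,l,st,c=cv2.connectedComponentsWithStats(m.astype(np.uint8)); i=1+st[1:,4].argmax(); m=l==i
print("depth top",c[i],np.median(P[m][:,2]),cv2.minAreaRect(np.float32(P[m][:,:2])))
cn=max(cv2.findContours(m.astype(np.uint8),0,1)[0],key=cv2.contourArea)
print("ray top",cv2.minAreaRect(np.float32(plane(C,cn.reshape(-1,2),34)[:,:2])))
```

```text
1.65 pos [ 471.51 -171.54  151.43] x [-0. -0. -1.] y [-0.99  0.17  0.  ] z [ 0.17  0.99 -0.  ] 
yaw_z 80.2 F [-0.31 -0.45  0.97] T [ 0.01 -0.06  0.03] w 85.02622905486533 j [-0.02  0.25 -0.4   0.   -0.91 -0.15]
depth top [253.41 180.99] 32.31346964288758 ((474.1579284667969, -169.372802734375), (70.19501495361328, 34.101444244384766), 80.51654052734375)
ray top ((474.09881591796875, -170.2889862060547), (69.31320190429688, 33.8298454284668), 80.38753509521484)
```

View pics/w1.png

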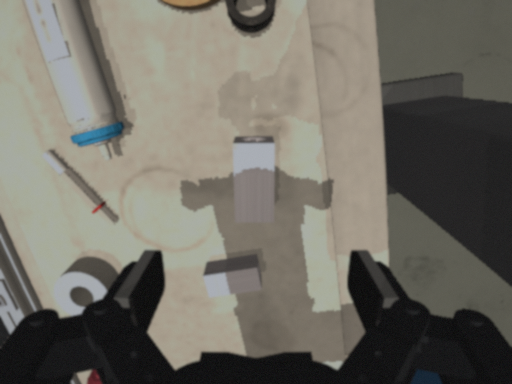

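The wrist view shows the 70 x 34 spacer at (254,180), with its short lookalike at (232,275). The measured centre is (474,-170), yaw 80.4. Descending and gripping next.

Emit:
arm_command([
  [[0, 0, 0.2], [2.6, 1.5, -35], 0],
  [[0, 0, 0.2], [2.6, 1.5, -75], 0],
  [[0, 0, 0.2], [2.6, 1.5, -110], 0],
  [[0, 0, 0.2], [2.6, 1.5, -135], 0],
  [[0, 0, 0.2], [2.6, 1.5, -146], 0],
])

```text
clock: 2.2
position: [474.4, -170.7, 5.3]
ee_rot: [-0.456, 0.541, 0.456, 0.54]
contact_force: [-0.5, -0.6, 0.5]
gripper_width: 85.4
```

Emit:
arm_command([
  [[0, 0, 0], [0, 0, 0], 0.3],
  [[0, 0, 0], [0, 0, 0], 0.7],
  [[0, 0, 0], [0, 0, 0], 1],
  [[0, 0, 0], [0, 0, 0], 1],
  [[0, 0, 0], [0, 0, 0], 1],
])

```text
clock: 2.7
position: [475.4, -170.7, 7.0]
ee_rot: [-0.457, 0.54, 0.456, 0.541]
contact_force: [-0.2, 0.8, 6.6]
gripper_width: 32.8
```

```bash
python3 -c "
from st import *
show()"
```

```text
2.7 pos [ 475.41 -170.73    6.99] x [ 0. -0. -1.] y [-0.99  0.17 -0.  ] z [ 0.17  0.99 -0.  ] 
yaw_z 80.37 F [-0.25  0.76  6.64] T [ 0.27  0.35 -0.04] w 32.796774053130356 j [-0.02  0.47 -0.55  0.   -0.55 -0.15]
```

Emit:
arm_command([
  [[0, 0, 0], [0, 0, 15], 1],
  [[0, 0, 0], [0, 0, 45], 1],
  [[0, 0, 0], [0, 0, 80], 1],
  [[0, 0, -8], [0, 25, 110], 1],
  [[0, 0, -16], [0, 65, 110], 1],
])

```text
clock: 3.2
position: [478.5, -107.1, 121.5]
ee_rot: [-0.378, 0.596, 0.373, 0.603]
contact_force: [0.8, 0.2, -2.6]
gripper_width: 33.1
```

Emit:
arm_command([
  [[0, 0, -8], [0, 40, 0], 1],
  [[0, 0, -16], [0, 80, 0], 1],
  [[0, 0, -24], [0, 120, 0], 1],
  [[0, 0, -32], [0, 155, 0], 1],
  [[0, 0, -40], [0, 180, 0], 1],
])

```text
clock: 3.7
position: [478.0, 75.0, 121.8]
ee_rot: [-0.154, 0.688, 0.147, 0.694]
contact_force: [0.4, 0.5, -1.8]
gripper_width: 33.1
```

Emit:
arm_command([
  [[0, 0, -8], [-2, 6, -10], 1],
  [[0, 0, -16], [-5, 10, -25], 1],
  [[0, 0, -18], [-5, 10, -40], 1],
  [[0, 0, -18], [-5, 10, -40], 1],
  [[0, 0, -18], [-5, 10, -40], 1],
])

```text
clock: 4.2
position: [473.0, 84.9, 82.1]
ee_rot: [-0.045, 0.704, 0.037, 0.708]
contact_force: [-0.3, -0.2, -1.7]
gripper_width: 32.9
```

Run:
```python
from st import *
s,M=show()
for n in ("top","side"):
    p,d=imaging.get_image(n); cv2.imwrite(f"pics/{n}1.png",p); np.save(f"pics/{n}1.npy",d)
a=cv2.imread("pics/top1.png")[140:240,160:300]; b=cv2.imread("pics/side1.png")[110:210,190:330]
cv2.imwrite("pics/c2.png",np.vstack([cv2.resize(i,None,fx=3,fy=3,interpolation=2) for i in (a,b)]))
```

```text
4.2 pos [473.    84.9   82.08] x [ 0.01 -0.01 -1.  ] y [-0.11  0.99 -0.01] z [0.99 0.12 0.01] 
yaw_z 6.61 F [-0.31 -0.15 -1.7 ] T [ 0.04 -0.01  0.02] w 32.932978298773335 j [ 0.52  0.31 -0.55  0.02 -0.71 -1.99]
```

View pics/c2.png

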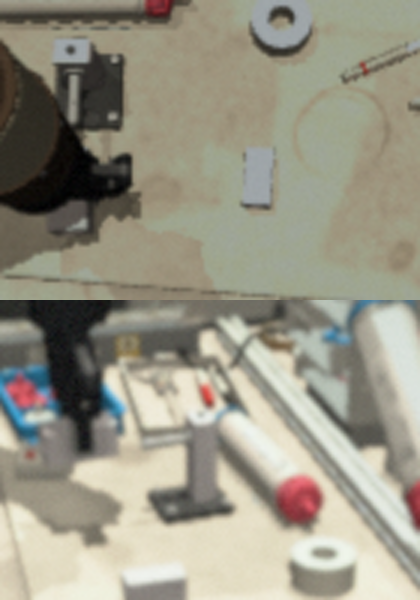

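Spacer held level ahead of the pin: in the crop's top half, the pin is at (75,95) and the spacer tail at (72,215). In the lower half, the spacer is at (60,445) and the stand at (200,450). Next I measure both in the same camera views.

Run:
```python
from st import *
s,M=show()
c=s["position"]; u=np.array([np.cos(np.radians(6.4)),np.sin(np.radians(6.4))]); v=np.array([-u[1],u[0]])
for n in ("top","side"):
    C=cam(n); d=np.load(f"pics/{n}1.npy"); im=cv2.imread(f"pics/{n}1.png"); P=cloud(C,d)
    L=(P[...,:2]-c[:2])@u; W=(P[...,:2]-c[:2])@v; z=P[...,2]
    br=im.min(2)
    m=(abs(L)<50)&(abs(W)<30)&(z>50)&(z<125)&(br>95)
    q=np.c_[L[m],W[m],z[m]]; print(n,len(q)); print(np.percentile(q,[2,10,50,90,98],axis=0).T)
    if n=="top":
        t=m&(L<-22)&(z>100); w=W[t]; print("tail W",w.min(),w.max(),np.median(w),"z",np.median(z[t]),"Lmin",L[t].min(),t.sum())
    else:
        for lo,hi in((-36,-20),(-20,-11),(11,20),(20,36)):
            t=m&(L>lo)&(L<hi); f=t&(abs(W+17)<5); 
            if f.sum(): print(lo,hi,f.sum(),"face z",z[f].min(),z[f].max(),"W",np.median(W[f]), "top z",np.median(z[t&(W>-10)]) if (t&(W>-10)).any() else None)
    p=(L>60)&(L<100)&(abs(W)<14)&(z>64)&(z<87); k=P[p]
    print("pin",p.sum(),"W",np.median(W[p]),np.polyfit(L[p],W[p],1),"z",np.median(z[p]),np.percentile(z[p],[5,95]),"Lmin",np.sort(L[p])[:4])
    b=(L>100)&(L<150)&(abs(W)<25)&(z>90)&(z<105); print("block W",np.percentile(W[b],[2,50,98]),"L",np.percentile(L[b],[2,98]),"z",np.median(z[b]))
```

```text
4.3 pos [473.61  85.1   82.69] x [ 0.01 -0.01 -1.  ] y [-0.11  0.99 -0.01] z [0.99 0.11 0.01] 
yaw_z 6.57 F [-0.28  0.08 -2.72] T [ 0.05 -0.    0.01] w 33.090523420668745 j [ 0.52  0.31 -0.55  0.02 -0.71 -2.  ]
top 19
[[-35.7  -35.52 -33.06 -28.08  11.48]
 [-15.84 -15.61 -10.92  -3.08  -1.4 ]
 [106.39 107.19 108.58 110.97 111.71]]
tail W -15.96499647564291 -0.6041216524789276 -10.812005426012883 z 108.74250394446318 Lmin -35.77904384815267 18
pin 50 W 0.7507352048597318 [-0.05  5.45] z 78.91291387273344 [75.11 82.15] Lmin [62.7  63.22 65.   65.19]
block W [-15.88  -0.24  16.2 ] L [112.38 134.16] z 97.74736428723679
side 285
[[-35.22 -33.76 -14.68  28.73  33.65]
 [-21.59 -19.26 -15.81   6.28  13.41]
 [ 75.19  78.    94.62 108.62 109.65]]
-36 -20 68 face z 73.97439849689573 109.63399537727707 W -16.234647674110178 top z 106.50903606719811
-20 -11 33 face z 73.83789487434791 108.66081899066836 W -16.88805418020569 top z 108.12924921568239
11 20 30 face z 75.58171573916462 108.58272015124345 W -16.24637524305252 top z 107.95529158557065
20 36 60 face z 73.97499994813091 110.17480808249809 W -17.197060042454023 top z 108.05332349552123
pin 42 W -1.5632542360684574 [-0.03  1.01] z 75.78620118377884 [71.21 78.95] Lmin [62.93 64.18 65.52 65.73]
block W [-19.27  -7.87  14.06] L [112.87 133.57] z 96.12559999484193
```

Emit:
arm_command([
  [[0.5, 0.6, -0.1], [0, 0, -8], 1],
  [[0.5, 0.6, -0.1], [0, 0, -16.7], 1],
  [[0.5, 0.6, -0.1], [7, 0.8, -16.7], 1],
  [[0.5, 0.6, -0.1], [16, 1.8, -16.7], 1],
  [[0.5, 0.6, -0.1], [20, 2.2, -16.7], 1],
])

```text
clock: 4.8
position: [495.4, 87.7, 66.1]
ee_rot: [-0.04, 0.706, 0.04, 0.706]
contact_force: [0.3, 0.8, -2.7]
gripper_width: 33.0
```

Emit:
arm_command([
  [[0, 0, 0], [3, 0.3, 0], 1],
  [[0, 0, 0], [6, 0.7, 0], 1],
  [[0, 0, 0], [9, 1, 0], 1],
  [[0, 0, 0], [11, 1.2, 0], 1],
  [[0, 0, 0], [12, 1.3, 0], 1],
])

```text
clock: 5.3
position: [507.5, 89.0, 66.2]
ee_rot: [-0.04, 0.706, 0.04, 0.706]
contact_force: [-0.2, 0.2, -2.4]
gripper_width: 33.2
```

Run:
```python
from st import *
s,M=show()
c=s["position"]; u=np.array([np.cos(np.radians(6.4)),np.sin(np.radians(6.4))]); v=np.array([-u[1],u[0]])
C=cam("side"); im,d=imaging.get_image("side"); P=cloud(C,d)
L=(P[...,:2]-c[:2])@u; W=(P[...,:2]-c[:2])@v; z=P[...,2]
m=(abs(L)<40)&(abs(W+17)<6)&(z>45)&(z<105)&(im.min(2)>95)
for lo,hi in((-36,-24),(-24,-11),(11,24),(24,36)):
    f=m&(L>lo)&(L<hi); print(lo,hi,z[f].min(),z[f].max())
cv2.imwrite("pics/c3.png",cv2.resize(im[100:200,190:310],None,fx=5,fy=5,interpolation=2))
```

```text
5.3 pos [507.51  89.01  66.19] x [-0. -0. -1.] y [-0.11  0.99 -0.  ] z [ 0.99  0.11 -0.  ] 
yaw_z 6.49 F [-0.19  0.17 -2.41] T [ 0.03  0.   -0.01] w 33.19470381835409 j [ 0.49  0.39 -0.47  0.   -0.71 -1.95]
-36 -24 56.90776489719508 92.88222149966782
-24 -11 58.60234113043077 96.53052488259175
11 24 58.5601560685904 98.07078388613888
24 36 57.99466960449382 92.89720464695512
```

View pics/c3.png

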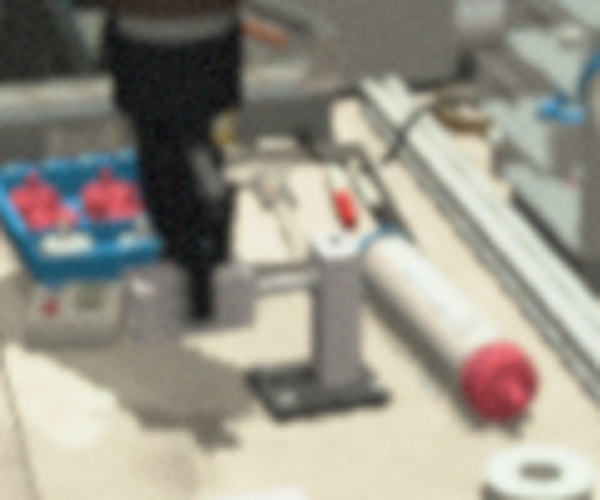

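The side crop shows the pin at (280,280) entering the centre of the spacer's face at (252,290), with no contact force. Moving forward.

Emit:
arm_command([
  [[0, 0, 0], [3, 0.3, 0], 1],
  [[0, 0, 0], [6, 0.7, 0], 1],
  [[0, 0, 0], [8, 0.9, 0], 1],
  [[0, 0, 0], [10, 1.1, 0], 1],
  [[0, 0, 0], [10, 1.1, 0], 1],
])

```text
clock: 5.85
position: [517.9, 90.2, 66.2]
ee_rot: [-0.04, 0.706, 0.04, 0.706]
contact_force: [-0.4, 0.8, -2.2]
gripper_width: 32.9
```

Emit:
arm_command([
  [[0, 0, 0], [3, 0.3, 0], 1],
  [[0, 0, 0], [6, 0.7, 0], 1],
  [[0, 0, 0], [9, 1, 0], 1],
  [[0, 0, 0], [12, 1.3, 0], 1],
  [[0, 0, 0], [14, 1.5, 0], 1],
])

```text
clock: 6.35
position: [532.3, 91.7, 66.1]
ee_rot: [-0.04, 0.706, 0.04, 0.706]
contact_force: [0.3, -0.2, -2.3]
gripper_width: 33.0
```

Emit:
arm_command([
  [[0, 0, 0], [1, 0.1, 0], 1],
  [[0, 0, 0], [2, 0.2, 0], 1],
  [[0, 0, 0], [3, 0.3, 0], 1],
  [[0, 0, 0], [4, 0.4, 0], 1],
  [[0, 0, 0], [4, 0.4, 0], 1],
])

```text
clock: 6.85
position: [536.4, 92.2, 66.2]
ee_rot: [-0.04, 0.706, 0.04, 0.706]
contact_force: [0.8, 0.1, -1.7]
gripper_width: 33.2
```

Emit:
arm_command([
  [[0, 0, 0], [1, 0.1, 0], 1],
  [[0, 0, 0], [2, 0.2, 0], 1],
  [[0, 0, 0], [3, 0.3, 0], 1],
  [[0, 0, 0], [3, 0.3, 0], 1],
  [[0, 0, 0], [3, 0.3, 0], 1],
])

```text
clock: 7.35
position: [537.1, 92.0, 65.7]
ee_rot: [-0.04, 0.708, 0.039, 0.704]
contact_force: [-5.4, 0.9, 1.3]
gripper_width: 33.2
```

Contact came at x=537, just where the floor was predicted, with -5.4 N. I'll press once more to confirm it's a hard stop and not slipping.

Emit:
arm_command([
  [[0, 0, 0], [2, 0.2, 0], 1],
  [[0, 0, 0], [4, 0.4, 0], 1],
  [[0, 0, 0], [5, 0.5, 0], 1],
  [[0, 0, 0], [5, 0.5, 0], 1],
  [[0, 0, 0], [5, 0.5, 0], 1],
])

```text
clock: 7.85
position: [537.3, 91.5, 64.9]
ee_rot: [-0.041, 0.712, 0.038, 0.7]
contact_force: [-11.8, 2.2, 4.2]
gripper_width: 32.8
```

Run:
```python
from st import *
s,M=show()
im,d=imaging.get_image("side")
cv2.imwrite("pics/c4.png",cv2.resize(im[100:200,190:310],None,fx=5,fy=5,interpolation=2))
c=s["position"]; u=np.array([np.cos(np.radians(6.4)),np.sin(np.radians(6.4))]); v=np.array([-u[1],u[0]])
P=cloud(cam("side"),d);L=(P[...,:2]-c[:2])@u; W=(P[...,:2]-c[:2])@v; z=P[...,2]
m=(abs(L)<40)&(abs(W+17)<6)&(z>55)&(z<92)&(im.min(2)>95)
print("spacer L",np.percentile(L[m],[1,99]))
b=(L>40)&(L<90)&(abs(W)<25)&(z>88)&(z<105); print("block L",np.percentile(L[b],[2,98]))
for lo,hi in((-36,-24),(-24,-11),(11,24),(24,36)):
    f=m&(L>lo)&(L<hi); print(lo,hi,np.percentile(z[f],[2,98]))
```

```text
7.85 pos [537.27  91.46  64.86] x [-0.02 -0.   -1.  ] y [-0.11  0.99 -0.  ] z [ 0.99  0.11 -0.02] 
yaw_z 6.38 F [-11.81   2.21   4.24] T [ 0.72  3.22 -0.04] w 32.84174124442515 j [ 0.46  0.44 -0.38 -0.   -0.76 -1.92]
spacer L [-35.23  33.93]
block L [48.08 69.22]
-36 -24 [56.68 91.4 ]
-24 -11 [58.92 91.62]
11 24 [56.96 89.49]
24 36 [57.82 90.27]
```

View pics/c4.png

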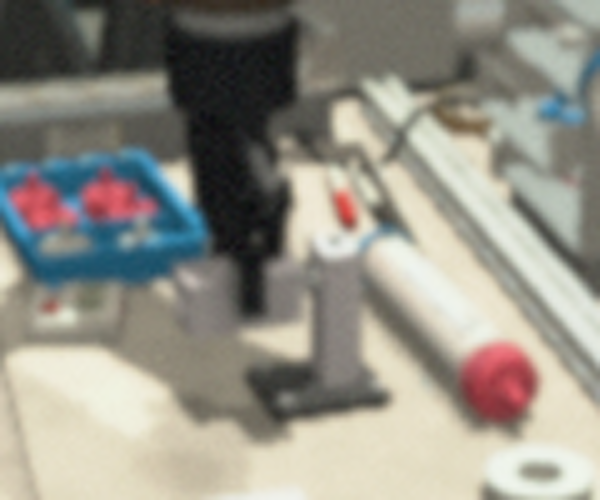

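The side crop shows the spacer pushed far on, at (190–305,290). The measured gap from face to block is 14 mm, which equals 50−36, so the pin is at the deep hole's floor. Withdrawing.

Emit:
arm_command([
  [[0, -1, 0], [-2, -0.2, 0.8], 1],
  [[0, -1.3, 0], [-6, -0.7, 1.2], 1],
  [[0, -1.3, 0], [-12, -1.3, 1.2], 1],
  [[0, -1.3, 0], [-20, -2.2, 1.2], 1],
  [[0, -1.3, 0], [-28, -3.1, 1.2], 1],
])

```text
clock: 8.4
position: [508.9, 88.3, 66.1]
ee_rot: [-0.041, 0.703, 0.038, 0.709]
contact_force: [0.4, -1.2, -2.8]
gripper_width: 33.2
```

Emit:
arm_command([
  [[0, 0, 0], [-10, -1.1, 0], 1],
  [[0, 0, 0], [-24, -2.7, 0], 1],
  [[0, 0, 0], [-38, -4.2, 0], 1],
  [[0, 0, 0], [-54, -6, 0], 1],
  [[0, 0, 0], [-70, -7.8, 0], 1],
])

```text
clock: 8.9
position: [437.8, 80.2, 66.2]
ee_rot: [-0.041, 0.703, 0.038, 0.709]
contact_force: [0.1, 0.1, -2.0]
gripper_width: 32.8
```

The deep hole is at tool +z. Next I lift clear and fit a kinematic model, so I can plan the 90° turn inside the joint ranges (pitching straight forward would hit j5's limit).

```bash
python3 -c "
from st import *
np.set_printoptions(precision=5,suppress=True)
s=readout.read_state(); print(list(s['joints']),list(s['position']),list(s['ee_rot']))" | tee rec1.txt
```

```text
[np.float64(0.5540303113745182), np.float64(0.28910337649195167), np.float64(-0.6459784132433058), np.float64(0.013097912039989485), np.float64(-0.6313234603501767), np.float64(-2.024239457550372)] [np.float64(437.7704382822646), np.float64(80.2337809080551), np.float64(66.21074211588261)] [np.float64(-0.040926018101147515), np.float64(0.7033253425101016), np.float64(0.03762308892429843), np.float64(0.7086910658426752)]
```

Emit:
arm_command([
  [[0, 0, 0], [0, -10, 40], 1],
  [[0, 0, 0], [0, -25, 85], 1],
  [[0, 0, 0], [0, -45, 130], 1],
  [[0, 0, 0], [0, -75, 170], 1],
  [[0, 0, 0], [0, -85, 185], 1],
])

```text
clock: 9.4
position: [438.7, -6.1, 255.8]
ee_rot: [-0.04, 0.7, 0.038, 0.712]
contact_force: [0.6, 0.5, -3.4]
gripper_width: 32.8
```

```bash
cat > kin.py <<'E'
from h import *
from scipy.optimize import least_squares
def Rx(a): return R.from_euler("x",a).as_matrix()
def Ry(a): return R.from_euler("y",a).as_matrix()
def Rz(a): return R.from_euler("z",a).as_matrix()
def fk(j,p):
    h,a2,a3,d4,off,L,after=p
    A=Rz(j[0])@Ry(j[1]); P=np.array([0,0,h])+A[:,2]*a2
    A=A@Ry(-j[2]); P=P+A[:,2]*a3+A[:,0]*d4
    if not after: P=P-A[:,1]*off
    A=A@Rx(-j[3])
    if after: P=P-A[:,1]*off
    A=A@Ry(-j[4])@Rx(-j[5]-np.pi/2)
    return P+A[:,0]*L,A
lo=np.array([-3.14,-1.21,-1.07,-3.16,-2.99,-3.1]); hi=np.array([3.14,2.06,1.41,2.05,-.16,3.1])
def err(j,p,P,A):
    q,B=fk(j,p); return np.r_[(q-P)/100,R.from_matrix(A@B.T).as_rotvec()]
E
python3 - <<'E'
from kin import *
s=readout.read_state()
s0=[-1.03840438e+00,3.85588090e-01,6.62540581e-03,-5.23e-04,-1.19397836,-2.5862211e-01]
data=[(s0,[168.86,-601.15,230.2]),([-.02,.25,-.4,0,-.91,-.15],[471.51,-171.54,151.43]),([-.02,.47,-.55,0,-.55,-.15],[475.41,-170.73,6.99]),([.46,.44,-.38,0,-.76,-1.92],[537.27,91.46,64.86]),(s["joints"],s["position"])]
import re; v=[float(x) for x in re.findall(r"-?\d+\.\d+(?:e-?\d+)?",open("rec1.txt").read().replace("float64",""))]
data.append((v[:6],v[6:9]))
f=lambda x: np.concatenate([fk(j,[x[0],x[1],x[2],x[3],x[4],330,True])[0]-P for j,P in data])
r=least_squares(f,[180,570,0,417,160]); print(r.x.round(1)); print(f(r.x).reshape(-1,3).round(1))
print("orient err deg",[np.degrees(R.from_matrix(fk(s["joints"],[*r.x,330,True])[1].T@R.from_quat(s["ee_rot"]).as_matrix()).magnitude()).round(2)])
print(s["joints"].round(2),s["position"])
E
```

```text
[ 1.907e+02  5.655e+02 -1.000e-01  4.202e+02  1.598e+02]
[[-0.7  1.1 -1.2]
 [ 3.2  2.2  2.8]
 [-2.5  1.4 -0.3]
 [ 3.6 -1.8  0.2]
 [-0.8 -0.6 -1.1]
 [-0.4 -0.6 -0.4]]
orient err deg [np.float64(0.0)]
[ 0.36  0.03 -0.39  0.01 -1.13 -1.83] [438.65241365  -6.06575553 255.7926571 ]
```

```bash
cat > plan.py <<'E'
from kin import *
s=readout.read_state(); j0=np.array(s["joints"]); P0=np.array(s["position"]); A0=R.from_quat(s["ee_rot"])
def path(p,az,T,N=16):
    x=np.array([np.cos(az),np.sin(az),0]); z=np.array([0,0,1.]); G=R.from_matrix(np.c_[x,np.cross(z,x),z])
    rv=(G*A0.inv()).as_rotvec(); j=np.clip(j0,lo,hi); q0,B0=fk(j0,p); worst=0; jump=0; J=[j]
    for k in np.linspace(1/N,1,N):
        r=least_squares(err,j,args=(p,q0+k*(T-P0),(R.from_rotvec(k*rv)*A0).as_matrix()),bounds=(lo-1e-3,hi+1e-3))
        worst=max(worst,np.abs(r.fun).max()); jump=max(jump,np.abs(r.x-j).max()); j=r.x; J.append(j)
    return worst,jump,rv,np.array(J)
if __name__=="__main__":
    for L in (330,):
      for aft in (1,0):
        p=[L-139.3,565.5,0,420.2,159.8,L,aft]
        for az in np.radians([-150,-120,-90,-60,-30,0,30,60,90,120]):
            for T in ([450,-50,205],[450,-250,205],[450,100,205],[600,-100,205]):
                w,jp,rv,J=path(p,az,np.array(T,float),10)
                if w<.02: print(L,aft,np.degrees(az).round(),T,"jump",jp.round(2),"end",J[-1].round(2),"margin",np.minimum(J-lo,hi-J).min().round(2))
E
time python3 plan.py
```

```text
330 1 30.0 [450, -50, 205] jump 0.72 end [-0.97  0.62 -0.72 -1.65 -1.55  1.34] margin 0.24
330 1 30.0 [450, -250, 205] jump 0.55 end [-1.16  0.65 -0.33 -1.48 -1.64  0.98] margin 0.46
330 1 30.0 [600, -100, 205] jump 0.58 end [-0.79  0.63 -0.42 -1.8  -1.44  1.06] margin 0.3
330 1 60.0 [450, -50, 205] jump 0.45 end [-0.79  0.65 -0.35 -1.35 -1.71  1.01] margin 0.56
330 1 60.0 [450, -250, 205] jump 0.45 end [-1.    0.77  0.04 -1.24 -1.92  0.79] margin 0.6
330 1 60.0 [450, 100, 205] jump 0.5 end [-0.56  0.61 -0.56 -1.53 -1.59  1.18] margin 0.48
330 1 60.0 [600, -100, 205] jump 0.41 end [-0.69  0.74 -0.01 -1.45 -1.7   0.76] margin 0.63
330 1 90.0 [450, -50, 205] jump 0.41 end [-0.59  0.76 -0.02 -1.13 -1.98  0.87] margin 0.65
330 1 90.0 [450, -250, 205] jump 0.43 end [-0.81  0.9   0.36 -1.07 -2.24  0.72] margin 0.66
330 1 90.0 [450, 100, 205] jump 0.4 end [-0.38  0.69 -0.21 -1.27 -1.8   0.93] margin 0.64
330 1 90.0 [600, -100, 205] jump 0.39 end [-0.56  0.9   0.39 -1.28 -2.05  0.58] margin 0.68
330 1 120.0 [450, -50, 205] jump 0.41 end [-0.37  0.87  0.24 -0.94 -2.25  0.86] margin 0.68
330 1
[... 900 characters left out ...]
] margin 0.45
330 0 90.0 [450, -250, 205] jump 0.49 end [-0.69  0.93  0.04 -1.   -1.98  1.02] margin 0.54
330 0 90.0 [450, 100, 205] jump 0.5 end [-0.15  0.73 -0.6  -1.42 -1.61  1.33] margin 0.34
330 0 90.0 [600, -100, 205] jump 0.46 end [-0.41  0.93  0.05 -1.25 -1.82  0.93] margin 0.58
330 0 120.0 [450, -50, 205] jump 0.45 end [-0.27  0.89 -0.07 -0.88 -1.99  1.11] margin 0.59
330 0 120.0 [450, -250, 205] jump 0.49 end [-0.52  1.03  0.31 -0.72 -2.27  1.06] margin 0.62
330 0 120.0 [450, 100, 205] jump 0.44 end [-0.04  0.83 -0.23 -1.06 -1.83  1.14] margin 0.54
330 0 120.0 [600, -100, 205] jump 0.45 end [-0.28  1.09  0.46 -1.02 -2.19  0.81] margin 0.66
real	0m23.340s
user	0m23.582s
sys	0m0.109s
```

Run:
```python
from plan import *
p=[190.7,565.5,0,420.2,159.8,330,1]
w,jp,rv,J=path(p,np.pi/2,np.array([450,-50,255.]),20)
print(w,jp,np.degrees(rv).round(2),np.degrees(np.linalg.norm(rv))); print(J[::4].round(2)); print((np.degrees(rv)/20).round(2))
```

```text
8.252178640099648e-10 0.19814153574238302 [ 71.62 -63.85  65.18] 115.99298864560973
[[ 0.36  0.03 -0.39  0.01 -1.13 -1.83]
 [ 0.13 -0.04 -0.4  -0.29 -0.98 -1.23]
 [-0.24  0.04 -0.31 -0.73 -1.13 -0.47]
 [-0.51  0.23 -0.24 -1.   -1.43  0.11]
 [-0.61  0.46 -0.14 -1.11 -1.73  0.5 ]
 [-0.6   0.67 -0.01 -1.17 -2.02  0.78]]
[ 3.58 -3.19  3.26]
```

Emit:
arm_command([
  [[3.58, -3.19, 3.26], [1, -2, 0], 1],
  [[7.16, -6.38, 6.52], [1, -4, 0], 1],
  [[10.74, -9.57, 9.78], [2, -6, 0], 1],
  [[14.32, -12.76, 13.04], [2, -9, 0], 1],
  [[17.9, -15.96, 16.3], [3, -11, 0], 1],
])

```text
clock: 9.9
position: [440.3, -16.8, 255.8]
ee_rot: [-0.033, 0.567, 0.241, 0.787]
contact_force: [0.2, -0.4, -1.4]
gripper_width: 32.7
```

Run:
```python
from plan import *
from st import show
show()
p=[190.7,565.5,0,420.2,159.8,330,1]
for a in (1,0):
    p[6]=a; print(a,fk(j0,p)[0]-P0)
w,jp,rv,J=path(p,np.pi/2,np.array([450,-50,255.]),15)
print((np.degrees(rv)/15).round(2))
```

```text
9.9 pos [440.27 -16.84 255.82] x [ 0.24  0.34 -0.91] y [-0.42  0.88  0.22] z [0.88 0.33 0.35] 
yaw_z 20.38 F [ 0.25 -0.37 -1.41] T [-0.92  0.7   0.08] w 32.69249685391606 j [ 0.08 -0.03 -0.37 -0.4  -0.98 -1.07]
1 [ 6.24 10.93  1.89]
0 [27.78  0.14 60.2 ]
[ 3.57 -3.18  3.25]
```

Emit:
arm_command([
  [[3.57, -3.18, 3.25], [1, -2, 0], 1],
  [[7.14, -6.36, 6.5], [1, -4, 0], 1],
  [[10.71, -9.54, 9.75], [2, -6, 0], 1],
  [[14.28, -12.72, 13], [2, -9, 0], 1],
  [[17.85, -15.9, 16.25], [3, -11, 0], 1],
])

```text
clock: 10.4
position: [442.5, -28.1, 256.1]
ee_rot: [-0.024, 0.398, 0.428, 0.811]
contact_force: [-0.3, 1.2, -1.6]
gripper_width: 33.0
```

Emit:
arm_command([
  [[3.57, -3.18, 3.25], [1, -2, 0], 1],
  [[7.14, -6.36, 6.5], [1, -4, 0], 1],
  [[10.71, -9.54, 9.75], [2, -6, 0], 1],
  [[14.28, -12.72, 13], [2, -9, 0], 1],
  [[17.85, -15.9, 16.25], [3, -11, 0], 1],
])

```text
clock: 10.9
position: [445.0, -39.7, 255.9]
ee_rot: [-0.013, 0.203, 0.586, 0.784]
contact_force: [0.7, 0.2, -1.9]
gripper_width: 32.6
```

Run:
```python
from plan import *
from st import show
show()
x=np.array([0,1,0]); z=np.array([0,0,1.]); G=R.from_matrix(np.c_[x,np.cross(z,x),z])
print(np.degrees((G*A0.inv()).as_rotvec()))
```

```text
10.9 pos [444.95 -39.66 255.88] x [ 0.23  0.91 -0.33] y [-0.92  0.31  0.22] z [0.3  0.26 0.92] 
yaw_z 40.42 F [ 0.7   0.22 -1.91] T [-2.41  0.52 -0.  ] w 32.58250335275956 j [-0.55  0.35 -0.18 -1.12 -1.65  0.36]
[ 17.71 -15.6   16.18]
```

Emit:
arm_command([
  [[3.54, -3.12, 3.24], [1, -2, -8], 1],
  [[7.08, -6.24, 6.47], [2, -4, -18], 1],
  [[10.63, -9.36, 9.7], [3, -6, -28], 1],
  [[14.17, -12.48, 12.94], [4, -8, -38], 1],
  [[17.71, -15.6, 16.18], [5, -10, -46], 1],
])

```text
clock: 11.4
position: [449.7, -50.0, 208.8]
ee_rot: [-0.0, -0.0, 0.707, 0.707]
contact_force: [0.5, 0.8, -2.8]
gripper_width: 33.1
```

Emit:
arm_command([
  [[0, 0, 0], [0, 0, 0], 1],
  [[0, 0, 0], [0, 0, 0], 1],
  [[0, 0, 0], [0, 0, 0], 1],
  [[0, 0, 0], [0, 0, 0], 1],
  [[0, 0, 0], [0, 0, 0], 1],
])

```text
clock: 11.9
position: [449.6, -50.0, 209.9]
ee_rot: [-0.001, -0.0, 0.707, 0.707]
contact_force: [0.1, -0.4, -1.7]
gripper_width: 33.1
```

Run:
```python
from st import *
s,M=show()
for n in ("top","side","wrist"):
    p,d=imaging.get_image(n); cv2.imwrite(f"pics/{n}2.png",p); np.save(f"pics/{n}2.npy",d)
c=s["position"]-M[:,0]*9
for n in("side","top"):
    print(n,proj(cam(n),[c]))
P=cloud(cam("side"),np.load("pics/side2.npy")); im=cv2.imread("pics/side2.png")
m=(np.abs(P-c)<[30,40,50]).all(2)&(im.min(2)>95); print(m.sum(),np.percentile(P[m],[2,50,98],axis=0) if m.any() else "")
a=cv2.imread("pics/top2.png")[120:270,170:370]; b=im[90:290,150:400]
cv2.imwrite("pics/c5.png",np.hstack([cv2.resize(a,(400,300),interpolation=2),cv2.resize(b,(375,300),interpolation=2)]))
```

```text
11.9 pos [449.57 -49.99 209.87] x [-0.  1. -0.] y [-1. -0. -0.] z [-0.  0.  1.] 
yaw_z 154.73 F [ 0.09 -0.44 -1.72] T [-2.7  -0.04 -0.03] w 33.085882193724196 j [-0.55  0.67 -0.06 -1.18 -1.97  0.82]
side [[212.44 134.56]]
top [[235.57 209.66]]
339 [[427.9  -90.37 206.97]
 [449.27 -76.15 228.46]
 [475.03 -45.67 244.38]]
```

View pics/c5.png

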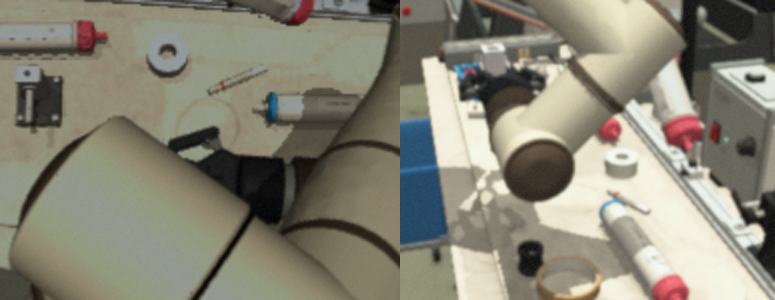

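Run:
```python
from st import *
s,M=show()
C=cam("wrist",s); P=cloud(C,np.load("pics/wrist2.npy")); im=cv2.imread("pics/wrist2.png")
Q=(P-s["position"])@M  # tool coords
m=(np.abs(Q-np.array([-9,0,0]))<[40,16,45]).all(2); q=Q[m]; print(m.sum(),np.percentile(q,[1,50,99],axis=0))
for name,sel,ax in (("back face (-x)",(q[:,2]>-33)&(q[:,2]<33)&(q[:,0]<-16),0),("lower end",(q[:,2]<-32)&(q[:,2]>-40)&(q[:,0]>-20)&(abs(q[:,1])<13),2)):
    f=q[sel]; 
    if len(f)>20:
        k=[i for i in range(3) if i!=ax]; c=np.linalg.lstsq(np.c_[f[:,k],np.ones(len(f))],f[:,ax],rcond=None)[0]; print(name,len(f),"slopes deg",np.degrees(np.arctan(c[:2])),c[2])
v,u=np.where(m); u0,u1,v0,v1=max(u.min()-30,0),u.max()+30,max(v.min()-30,0),min(v.max()+30,384); cr=im[v0:v1,u0:u1]; print(u0,u1,v0,v1)
k=min(600/cr.shape[1],500/cr.shape[0]); cv2.imwrite("pics/c6.png",cv2.resize(cr,None,fx=k,fy=k,interpolation=2))
```

```text
12.05 pos [449.64 -50.01 209.33] x [-0.  1. -0.] y [-1. -0. -0.] z [-0.  0.  1.] 
yaw_z 171.0 F [ 0.38  0.3  -2.01] T [-2.6  -0.01  0.01] w 33.226455076654645 j [-0.55  0.67 -0.06 -1.18 -1.97  0.82]
12848 [[-27.29 -15.7  -36.65]
 [-25.79  -0.01 -12.25]
 [  5.37  15.84  32.81]]
back face (-x) 10065 slopes deg [-0.51  0.04] -25.95598569092083
lower end 1047 slopes deg [ 1.12 -0.53] -35.417510238888966
186 329 152 379
```

View pics/c6.png

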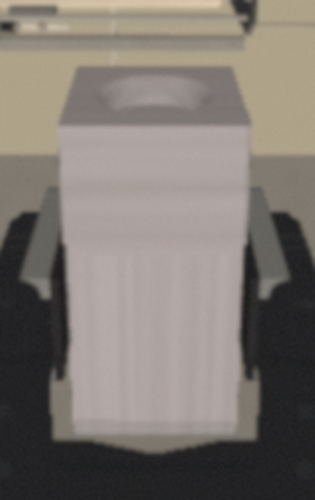

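The wrist crop shows the spacer square in the jaws, with the shallow recess at (155,92) on its lower end, so the deep hole points up. The back face is parallel to the tool's vertical axis within 0.1°.

```bash
python3 -c "
from bench import arm,readout
s=readout.read_state(); print(abs(s['joint_vel']).max()); print(arm.job_done())"
```

```text
0.00954065857120376
the job is handed in; nothing more can be done
None
```

The job is handed in at about 12 s of the 58 s allowed. The spacer is held still with its deep hole pointing straight up, its middle about 210 mm above the bench.

- **Picking:** I gripped the 70 x 34 mm spacer across its width. The other spacer on the bench measures only about 53 x 25 mm. Camera depth suggested the shallow recess was at the near end, so I offered the far end to the pin first.
- **Finding the deep hole:** it slid on freely, well past 6 mm. It stopped hard where the deep hole's bottom should be, and held there against a push of about 12 N. The gap from spacer face to block measured 14 mm, which is the 50 mm pin less the 36 mm hole.
- **Drawing off and turning:** it came off without resistance. I turned the tool horizontal with the hole up.
- **Final checks:** the tool's vertical axis read upright, and the spacer's long back face was within 0.1° of it. A fit to its small lower end face read up to 1.1° off, over far fewer points. The shallow recess shows on the lower end, the grip opening was 33 mm, and the joints were almost still.

I did not re-measure the other items at the end. In the last pictures the stand, label roll, gauge, tape and loupe look unmoved. The small spacer was hidden behind the arm in both views, but nothing came near it. While gripping, the fingers pressed the bench at about 7 N.

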